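# Nest the sample cups and hold the bin lid for them

## Task

Tidy the three white sample cups by nesting them where there is room on the bench: the middle one standing in the widest, the narrowest standing in the middle one, all upright. Then lift the lid of the labware bin and hold it open at 60 degrees from shut, so that a colleague can put the nest away; it falls shut if let go, so finish while still holding it there. Keep the lid shut until the cups are nested and leave everything else on the bench where it is.

Things in the scene. Friction and masses are not known exactly. Their poses are not given: they have to be found in the camera images.
- wide_cup: white plastic straight-sided round cup, open at the top, the widest and lowest of three: outside diameter 92 mm, inside 84 mm, height 58 mm, floor 4 mm thick. Origin: centre of its underside, z up. About 0.11 kg. It starts standing upright on the bench.
- middle_cup: white plastic straight-sided round cup: outside diameter 66 mm, inside 59 mm, height 76 mm, floor 4 mm thick. Origin: centre of its underside, z up. About 0.08 kg. Starts upright on the bench. Standing in the wide cup its rim is 22 mm above the wide cup's rim.
- narrow_cup: white plastic straight-sided round cup, the narrowest and tallest: outside diameter 44 mm, inside 38 mm, height 92 mm, floor 4 mm thick. Origin: centre of its underside, z up. About 0.06 kg. Starts upright on the bench. Standing in the nested middle cup its rim is 20 mm above the middle cup's rim, 100 mm above the bench.
- bin: white open-topped labware bin with a blue hinged lid, 200 mm deep (its x) by 260 mm wide (its y), walls 110 mm high, fixed to the bench. Origin: centre of its underside; its front, with the lid's handle, faces its -x.
- lid (a joint): opening angle of the lid, rad: 0 = shut (level), grows as the front edge rises, stop at 1.4; 60 degrees = 1.05. The hinge runs along the bin's y on its far rim. The lid weighs about 0.4 kg and nothing keeps it up: it falls shut from any angle when let go.
- lid_handle (a point): middle of the lid's handle: a round steel bar 10 mm thick and 100 mm long, parallel to the bin's y, standing 47 mm out in front of the lid's front edge (a bow, open to above and below), level with the lid, 114 mm above the bench when shut. Its circle about the hinge has radius 250 mm. A gripper pointing down can pinch it across; the bar turns easily between the fingers as the lid swings.
- lid_hinge (a point): point on the lid's hinge axis, at the middle of the bin's far rim, 110 mm above the bench
- bottle: bystander, not to be disturbed: an amber screw-cap bottle, 48 mm diameter, 100 mm tall, loose. Origin: centre of its underside.
- jar: bystander, not to be disturbed: a white jar with grey cap, 56 mm diameter, 70 mm tall, loose. Origin: centre of its underside.
- cap_a: bystander, not to be disturbed: an orange screw cap lying flat, 32 mm diameter, 13 mm high, loose. Origin: centre of its underside.
- cap_b: bystander, not to be disturbed: a second orange screw cap, same size, loose. Origin: centre of its underside.
- timer: bystander, not to be disturbed: a small white timer lying flat, 60 x 70 x 18 mm, loose. Origin: centre of its underside.
- spatula: bystander, not to be disturbed: a spatula lying flat, handle and blade about 180 mm long in all along its x, loose.
- tip_box: bystander, not to be disturbed: a grey box with clear cover, 80 x 110 x 67 mm, loose. Origin: centre of its underside.
Not all that is in view belongs to the job. Leave any black or blue look-alike of the middle_cup alone.

How it is judged:
By the outcome, as a careful person would: the job done as asked, in the order asked, and still so for the second after the job is handed in, while the arm keeps its last pose, push and grip.
It also fails if it takes over 59 s, if anything falls off the work surface, if the arm or the gripper's body presses on something with over 40 N, if the wrist force passes 120 N, or if a joint passes its speed limit or range.

## Robot

A 6-joint arm with a two-finger parallel gripper is mounted at the origin on the work surface. World frame = base frame: x ahead of the robot, y to its left, z up, the work surface at z = 0. Lengths are in m, angles in rad, forces in N, time in s.
With the tool pointing down it reaches from about 0.3 to 0.825 m from the base axis. Payload 5.4 kg.
Tool frame: the origin (TCP) lies at the very end of the fingers, on their centre line; the grasp point (between the pads) lies 19 mm behind it; z points along the fingers, y is the line along which they close (so a half turn about z gives the same grasp; the last joint's range is limited). The gripper opens to 92 mm and grips with 3 to 60 N. Pads are 20 mm wide; open, the fingers measure 128 mm over their backs; the gripper's body (75 mm by 189 mm) begins 69 mm behind the grasp point.
Start: joints at [-1.405, 0.158, 1.597, -0, 1.386, -0.21], TCP at [0.211, -0.535, 0.215] pointing down, gripper open.
Joint ranges: [-2.91, 2.91], [-0.94, 2.29], [0.18, 2.7], [-1.29, 4.43], [0.17, 2.64], [-3, 3]. Speed limits (rad/s): [2.57, 2.57, 3.14, 3.14, 3.14, 3.14].

## Interface

Orientations are given as a rotation vector (axis times angle).
In Python, from workcell import bot gives the robot as it stands. Calls block until the motion is done:
- bot.goto(position, orientation): joint-space move of the TCP to a pose.
- bot.line_to(position, rot=None, max_speed=0.15): straight line of the TCP; rot=None keeps the orientation; max_speed is the mean speed in m/s.
- bot.set_joints(angles): joint-space move.
- bot.set_gripper(opening, newtons=None): opening from 0.0 (shut) to 1.0 (fully open); newtons is the grip in N (None keeps the last); returns when the fingers have stopped.
- bot.hold(seconds).
- bot.inverse_kinematics(position, orientation): joint angles nearest the present ones, or None.
- bot.read_camera(name): name is "scene" or "top" or "wrist"; returns a dict with "pixels" (400x640x3 uint8, blue, green, red), "fx", "fy", "cx", "cy" (pixels), "R" (3x3) and "t" (3): a world point X has camera coordinates R X + t. Camera axes: x right, y down, z forward; pixel columns grow to the right and rows downward; lengths in m; the calibration is good to about 2 mm. The wrist camera is an equidistant fisheye: a pixel r from the principal point sees the ray r / f radians off the axis. A picture is of the moment at which its call begins. There is no depth.
A pose or a line that the arm cannot do raises bot.MotionError and nothing moves.
- bot.job_done(): hands the job in; it is judged then, once.
Readings, each from a call of its own:
- bot.current_clock(): time.
- bot.current_joints(): joint angles.
- bot.current_joint_vel(): joint speeds.
- bot.current_effort(): joint torques, N m.
- bot.current_ee_pos(): TCP position.
- bot.current_tool_rot(): TCP orientation.
- bot.current_contact_force(): force on the tool from outside, world axes, zero at the start.
- bot.current_ft_torque(): the same for the moment, N m.
- bot.current_opening(): opening from 0.0 (shut) to 1.0 (fully open).
- bot.current_grip_force(): force on a finger pad.
Only numpy, scipy, OpenCV 4.12 (cv2) and the standard library are available. Lean on these libraries where they do the work, as an engineer would, in place of code of your own. Each camera call takes 0.05 s, during which the arm holds its last target. There are 200 camera calls.

## Working session

There is one attempt and no reset: what is moved stays moved. The work goes in short steps, each a Python script; the robot and the scene stay as the last script left them, time stands still between calls to the robot, and variables do not carry over. Pictures are saved under pics/ and viewed, at most 10 in all, crops included, and the job is handed in when it is done.

```bash
mkdir -p pics; ls
python3 - <<'E'
from workcell import bot
import cv2
for n in ("scene","top"):
    c=bot.read_camera(n); cv2.imwrite(f"pics/{n}0.png",c["pixels"])
    print(n,c["fx"],c["fy"],c["cx"],c["cy"],c["R"],c["t"])
print(bot.current_tool_rot(),bot.current_clock())
E
```

```text
pics
scene 404.16998439577173 404.16998439577173 314.05116963230415 196.71381658185277 [[ 0.72332099  0.69049278  0.00514396]
 [ 0.42499065 -0.43929996 -0.79145341]
 [-0.54423312  0.574661   -0.61120786]] [-0.42533295 -0.10459896  1.55369707]
top 389.9440910206642 389.9440910206642 323.95661338072006 201.03013672683463 [[-0.01990178 -0.99962705 -0.01869996]
 [-0.99208924  0.02206352 -0.12358053]
 [ 0.12394703  0.01609256 -0.99215834]] [0.08298101 0.56237709 1.2462441 ]
[-3.08466474e+00 -5.86530397e-01 -5.12610403e-05] 0.1
```

View pics/top0.png

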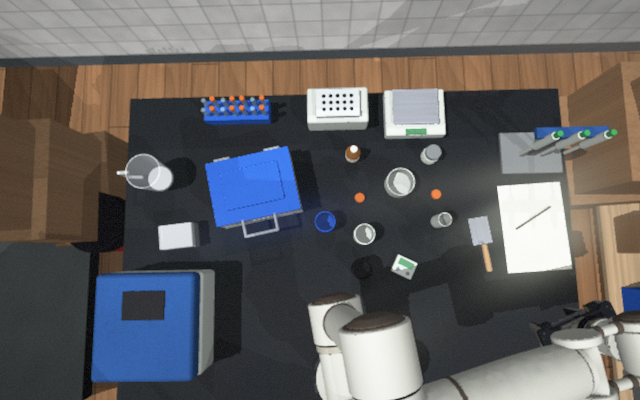

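View pics/scene0.png

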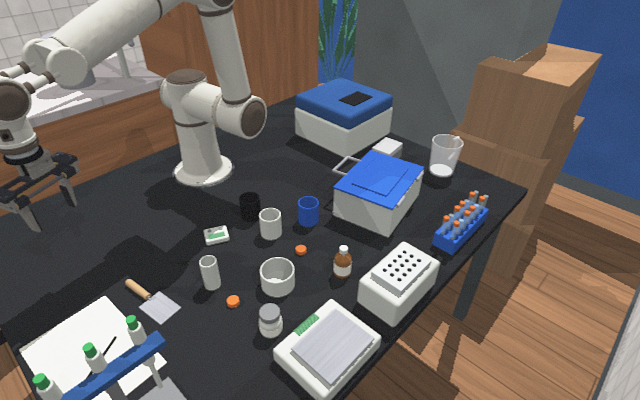

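The top view shows the wide cup at (400,182), the middle cup at (364,233), the narrow cup at (442,220) and the handle bar around (261,231). The blue and black look-alikes are at (325,221) and (364,268). Next I fit cup silhouettes in both cameras and zoom in on the handle.

```bash
cat > h.py <<'E'
import numpy as np, cv2
from scipy.optimize import minimize
def proj(c,P):
    q=np.asarray(P)@np.array(c["R"]).T+np.array(c["t"])
    return np.c_[c["fx"]*q[:,0]/q[:,2]+c["cx"],c["fy"]*q[:,1]/q[:,2]+c["cy"]]
def ray(c,u,v,z):
    R=np.array(c["R"]);o=-R.T@np.array(c["t"]);d=R.T@np.array([(u-c["cx"])/c["fx"],(v-c["cy"])/c["fy"],1])
    return o+d*(z-o[2])/d[2]
def circle(x,y,z,r):
    a=np.linspace(0,2*np.pi,48);return np.c_[x+r*np.cos(a),y+r*np.sin(a),0*a+z]
def hull(c,x,y,d,h,z0=0):
    return cv2.convexHull(proj(c,np.r_[circle(x,y,z0,d/2),circle(x,y,z0+h,d/2)]).astype(np.float32))
def blob(c,uv,mask):
    n,l=cv2.connectedComponents(mask.astype(np.uint8))
    u,v=np.round(uv).astype(int);w=l[v-4:v+5,u-4:u+5].ravel();w=w[w>0]
    if len(w)==0:
        w=l[v-14:v+15,u-14:u+15].ravel();w=w[w>0]
    k=np.bincount(w).argmax()
    return cv2.convexHull(cv2.findNonZero((l==k).astype(np.uint8))).astype(np.float32)
def white(c):
    p=c["pixels"].astype(int);return (p.max(2)>85)&(p.max(2)-p.min(2)<40)
def fit(cams,guess,d,h):
    """match convex-silhouette bounding centres and areas"""
    B=[blob(c,proj(c,[[*guess,h*.6]])[0],white(c)) for c in cams]
    def cost(p,full=False):
        e=[]
        for c,b in zip(cams,B):
            H=hull(c,p[0],p[1],d,h); A,I=cv2.contourArea(H),cv2.intersectConvexConvex(H,b)[0]
            e.append(I/(A+cv2.contourArea(b)-I))
        return e if full else -sum(e)
    r=minimize(cost,guess,method="Nelder-Mead",options=dict(initial_simplex=[guess,guess+[.01,0],guess+[0,.01]],xatol=1e-4))
    return r.x,cost(r.x,True)
CUPS=dict(wide=(.092,.058),middle=(.066,.076),narrow=(.044,.092))
E
cat > a.py <<'E'
from h import *
from workcell import bot
T=bot.read_camera("top");S=bot.read_camera("scene")
G=dict(wide=(400,182),middle=(364,233),narrow=(442,220))
for n,(d,h) in CUPS.items():
    g=ray(T,*G[n],h)[:2]
    for cams in ([T],[S],[T,S]): print(n,g.round(3),*fit(cams,g,d,h))
for n,(u,v,z) in dict(blue=(325,221,.076),black=(364,268,.07),bottle=(352,150,.1),jar=(431,153,.07),capa=(360,197,.013),capb=(436,194,.013),timer=(404,266,.018)).items(): print(n,ray(T,u,v,z).round(3))
a=cv2.resize(T["pixels"][195:245,225:305],None,fx=8,fy=8,interpolation=cv2.INTER_CUBIC)
b=cv2.resize(S["pixels"][145:205,320:400],None,fx=8,fy=8,interpolation=cv2.INTER_CUBIC)
cv2.imwrite("pics/handT.png",a);cv2.imwrite("pics/handS.png",b)
E
python3 a.py
```

```text
wide [ 0.618 -0.177] [ 0.62161692 -0.17884983] [0.9756577943206083]
wide [ 0.618 -0.177] [ 0.62088526 -0.17969682] [0.9811134213423381]
wide [ 0.618 -0.177] [ 0.62103455 -0.1793867 ] [0.971771868368942, 0.9793716657214426]
middle [ 0.455 -0.053] [ 0.45368753 -0.05503843] [0.9666585260552146]
middle [ 0.455 -0.053] [ 0.45225694 -0.05547171] [0.9681152985306165]
middle [ 0.455 -0.053] [ 0.45330131 -0.05522981] [0.9635792850109627, 0.9599701041159343]
narrow [ 0.489 -0.295] [ 0.49303921 -0.30419096] [0.9598312280222008]
narrow [ 0.489 -0.295] [ 0.49271116 -0.30457076] [0.9508480690797345]
narrow [ 0.489 -0.295] [ 0.49293526 -0.30424277] [0.9595536593270505, 0.949393272205991]
blue [0.495 0.068 0.076]
black [ 0.346 -0.05   0.07 ]
bottle [ 0.717 -0.022  0.1  ]
jar [ 0.708 -0.278  0.07 ]
capa [ 0.578 -0.049  0.013]
capb [ 0.582 -0.303  0.013]
timer [ 0.347 -0.185  0.018]
```

View pics/handT.png

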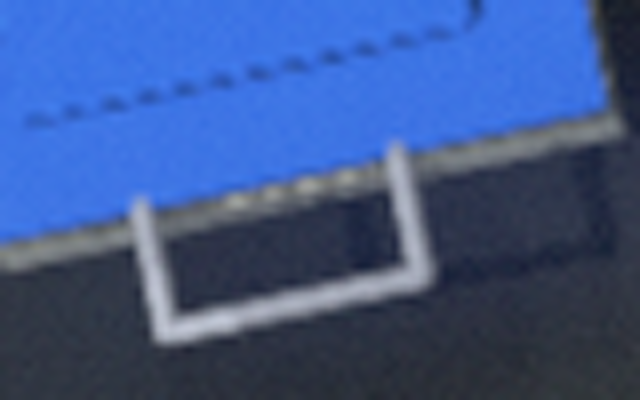

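View pics/handS.png

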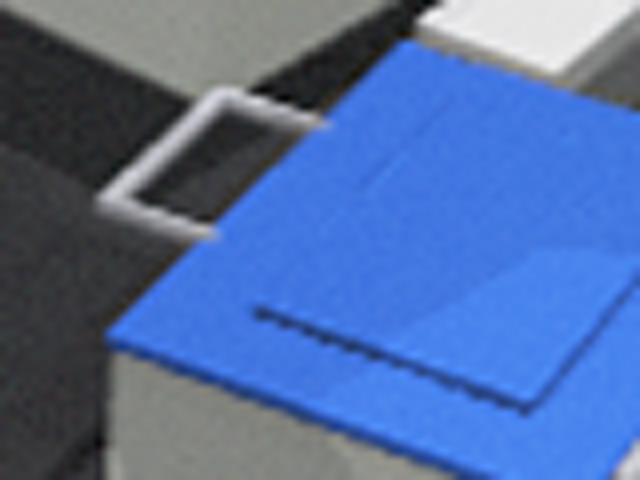

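Cup fits from the two cameras agree within about 1.5 mm (IoU about 0.96). The handle bar ends are at crop (165,330) and (425,273) in the top view, and (220,93) and (105,197) in the scene view. Next I compute the handle and move the middle cup.

```bash
cat >> h.py <<'E'
from scipy.spatial.transform import Rotation
def down(deg,pitch=0):
    a=np.radians(deg);y=np.array([np.cos(a),np.sin(a),0]);z=np.array([0,0,-1.]);x=np.cross(y,z)
    return Rotation.from_matrix(np.c_[x,y,z]).as_rotvec()
def pick_place(bot,src,dst,zpick,zplace,zcarry,deg,pdeg,newtons=15):
    bot.set_gripper(1.0)
    bot.goto([*src,zcarry],down(deg));bot.line_to([*src,zpick],max_speed=.12)
    bot.set_gripper(0.0,newtons);print("grip",bot.current_opening()*92,bot.current_grip_force())
    bot.line_to([*src,zcarry]);bot.line_to([*dst,zcarry],rot=down(pdeg));print("held",bot.current_opening()*92,bot.current_grip_force())
    bot.line_to([*dst,zplace+.015]);bot.line_to([*dst,zplace],max_speed=.04)
    print("F",np.round(bot.current_contact_force(),1))
    bot.set_gripper(1.0);bot.line_to([*dst,zcarry]);print(bot.current_clock())
E
python3 - <<'E'
from h import *
from workcell import bot
T=bot.read_camera("top");S=bot.read_camera("scene")
f=lambda x,y,u,v:((x+.5)/8-.5+u,(y+.5)/8-.5+v)
for c,ps in((T,[f(165,330,225,195),f(425,273,225,195)]),(S,[f(220,93,320,145),f(105,197,320,145)])):
    P=[ray(c,*p,.114) for p in ps];d=P[0]-P[1]
    print(np.round(P,4).tolist(),"mid",np.round((P[0]+P[1])/2,4),"len",np.linalg.norm(d).round(4),"barang",np.degrees(np.arctan2(d[1],d[0])).round(1))
src=np.array([.4533,-.0552]);dst=np.array([.6211,-.1793])
for p,z,a in((src,.17,124),(src,.057,124),(dst,.17,124),(dst,.06,124),((.4929,-.3042),.2,0),((.4929,-.3042),.2,90)):
    for k in (a,a-180):
        q=bot.inverse_kinematics([*p,z],down(k));print(p,z,k,None if q is None else np.round(q,2))
E
```

```text
[[0.4523, 0.3132, 0.114], [0.472, 0.2133, 0.114]] mid [0.4621 0.2633 0.114 ] len 0.1018 barang 101.2
[[0.4478, 0.3141, 0.114], [0.466, 0.2175, 0.114]] mid [0.4569 0.2658 0.114 ] len 0.0983 barang 100.7
[ 0.4533 -0.0552] 0.17 124 [-0.39 -0.12  1.97 -0.    1.29 -2.55]
[ 0.4533 -0.0552] 0.17 -56 [-0.39 -0.12  1.97 -0.    1.29  0.59]
[ 0.4533 -0.0552] 0.057 124 [-0.39  0.05  2.06 -0.    1.04 -2.55]
[ 0.4533 -0.0552] 0.057 -56 [-0.39  0.05  2.06 -0.    1.04  0.59]
[ 0.6211 -0.1793] 0.17 124 [-0.47  0.37  1.43 -0.    1.34 -2.63]
[ 0.6211 -0.1793] 0.17 -56 [-0.47  0.37  1.43 -0.    1.34  0.51]
[ 0.6211 -0.1793] 0.06 124 [-0.47  0.49  1.5  -0.    1.15 -2.63]
[ 0.6211 -0.1793] 0.06 -56 [-0.47  0.49  1.5  -0.    1.15  0.51]
(0.4929, -0.3042) 0.2 0 [-0.76  0.18  1.6  -0.    1.36 -0.76]
(0.4929, -0.3042) 0.2 -180 [-0.76  0.18  1.6   0.    1.36  2.38]
(0.4929, -0.3042) 0.2 90 [-0.76  0.18  1.6   0.    1.36 -2.33]
(0.4929, -0.3042) 0.2 -90 [-0.76  0.18  1.6  -0.    1.36  0.81]
```

Run:
```python
from h import *
from workcell import bot
pick_place(bot,(.4533,-.0552),(.6211,-.1793),.057,.0615,.165,-56,-56)
bot.goto([.4929,-.3042,.2],down(-56))
for n in("top","scene"):
    c=bot.read_camera(n);u,v=proj(c,[[.6211,-.1793,.06]])[0].astype(int)
    a=cv2.resize(c["pixels"][v-30:v+30,u-40:u+40],None,fx=5,fy=5,interpolation=cv2.INTER_CUBIC)
    L=a if n=="top" else np.hstack([L,a])
cv2.imwrite("pics/nest1.png",L)
```

```text
grip 64.48082254503011 14.983802135830047
held 64.17828582006078 14.983419076088467
F [ 0.2  0.1 -0.2]
9.1333
```

View pics/nest1.png

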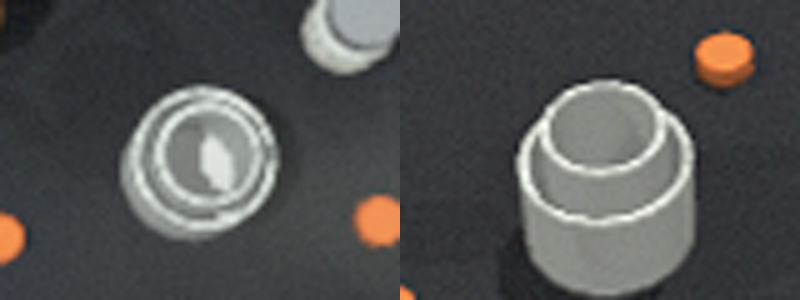

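The middle cup stands in the wide cup, upright and roughly concentric (crop 210,160 and 605,130). Next is the narrow cup.

Run:
```python
from h import *
from workcell import bot
pick_place(bot,(.4929,-.3042),(.6211,-.1793),.075,.0838,.2,-56,-56)
print(bot.current_joints())
bot.goto([.4595,.2645,.25],down(11))   # hover over the handle
for n in("top","scene"):
    c=bot.read_camera(n);u,v=proj(c,[[.6211,-.1793,.06]])[0].astype(int)
    a=cv2.resize(c["pixels"][v-30:v+30,u-40:u+40],None,fx=5,fy=5,interpolation=cv2.INTER_CUBIC)
    L=a if n=="top" else np.hstack([L,a])
w=bot.read_camera("wrist");k=w["pixels"];cv2.imwrite("pics/nest2.png",np.vstack([L,cv2.resize(k,(480,300))[:, :].repeat(1,0) if 0 else cv2.copyMakeBorder(cv2.resize(k,(480,300)),0,0,0,320,cv2.BORDER_CONSTANT)]))
np.savez("w.npz",**{k:np.array(v) for k,v in w.items()})
print(w["fx"],w["cx"],w["cy"],bot.current_joints())
```

```text
grip 44.10101028086169 14.98736837413162
held 43.88817625278734 14.982942645438015
F [-0.2  0.5 -1.2]
17.8667
[-4.67615874e-01  3.51777361e-01  1.39793698e+00 -3.36587202e-05
  1.39408738e+00  5.09782045e-01]
309.70691628693146 321.92766579770625 196.51493558670262 [ 2.92702664e-01  1.94205701e-02  1.67567639e+00 -8.67380332e-05
  1.44673926e+00  1.02208642e-01]
```

View pics/nest2.png

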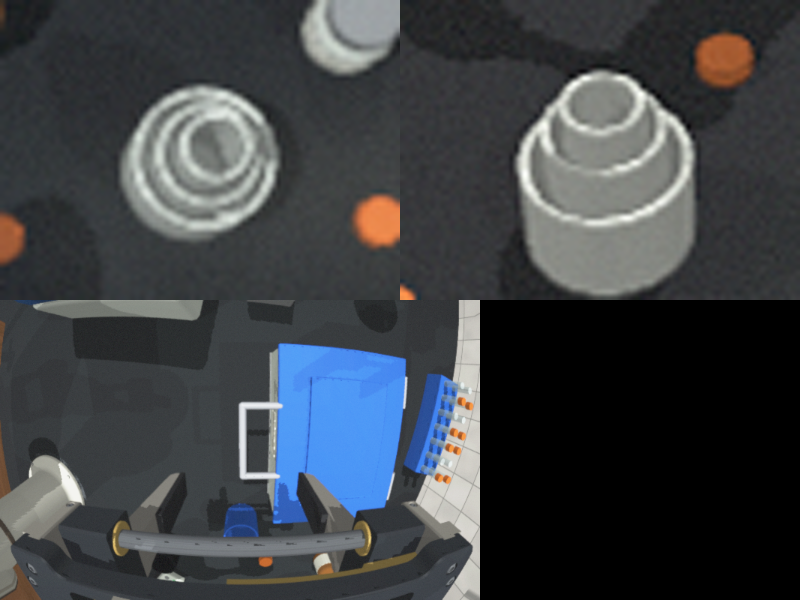

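The narrow cup is nested too (crop 215,145 and 600,105). The wrist view shows the handle bar at full-frame (324,140)–(324,234). I refine the handle from this.

Run:
```python
from h import *
from workcell import bot
w=dict(np.load("w.npz"));p=w["pixels"]
sub=p[125:250,305:350].astype(int).min(2)   # bright bar columns/rows
m=sub>150
n,l,st,ce=cv2.connectedComponentsWithStats(m.astype(np.uint8));k=1+st[1:,4].argmax();print(st[k])
ys,xs=np.where(l==k);c0=[];
rows=range(ys.min()+10,ys.max()-9)
c=[(305+xs[(ys==r)&(xs<st[k][0]+14)].mean(),125+r) for r in rows]
ca=np.array(c);print(ca[[0,len(ca)//2,-1]],"rows",125+ys.min(),125+ys.max())
def wray(u,v,z):
    d=np.array([u-w["cx"],v-w["cy"]]);r=np.hypot(*d);th=r/w["fx"];q=np.r_[d/r*np.sin(th),np.cos(th)]
    o=-w["R"].T@w["t"];D=w["R"].T@q;return o+D*(z-o[2])/D[2]
f=np.polyfit(ca[:,1],ca[:,0],1)
e=[wray(np.polyval(f,v),v,.114) for v in(125+ys.min()-.5,125+ys.max()+.5)];d=e[0]-e[1]
print(np.round(e,4),(e[0]+e[1])/2,np.linalg.norm(d),np.degrees(np.arctan2(d[1],d[0])))
q=bot.current_joints()
for h in(np.array([.4595,.2645]),):
    a=np.radians(11);hx=h+.25*np.array([np.cos(a),np.sin(a)])
    for t in(0,.5,1.05):
        b=hx-.25*np.cos(t+.016)*np.array([np.cos(a),np.sin(a)]);print(t,np.round(bot.inverse_kinematics([*b,.11+.25*np.sin(t+.016)-.019],down(11)),2))
```

```text
[  14   11   31  103 1286]
[[323.  146. ]
 [323.  187. ]
 [323.5 228. ]] rows 136 238
[[0.453  0.3157 0.114 ]
 [0.4747 0.2071 0.114 ]] [0.46384107 0.26142508 0.114     ] 0.11076206342854625 101.33044514816503
0 [ 0.29  0.17  1.83 -0.    1.14  0.1 ]
0.5 [ 0.29  0.12  1.64 -0.    1.38  0.1 ]
1.05 [ 0.27  0.32  1.22 -0.    1.6   0.08]
```

Run:
```python
from h import *
from workcell import bot
h=np.array([.462,.2628]);a=np.radians(11.2);u=np.array([np.cos(a),np.sin(a)])
bot.set_gripper(.41)
bot.goto([*h,.15],down(11.2));bot.line_to([*h,.095],max_speed=.05)
print("F",np.round(bot.current_contact_force(),2))
bot.set_gripper(0.0,6)
F=np.array(bot.current_contact_force());print("F",F.round(2),"along u",F[:2]@u,bot.current_opening()*92,bot.current_grip_force(),bot.current_ee_pos(),bot.current_clock())
c=bot.read_camera("wrist")["pixels"];cv2.imwrite("pics/grip.png",c)
```

```text
F [ 0.45 -0.08 -0.18]
F [-3.15 -1.35  2.44] along u -3.357042371303974 9.549798385290487 5.999957844614983 [0.46156714 0.26273375 0.09503975] 22.925
```

View pics/grip.png

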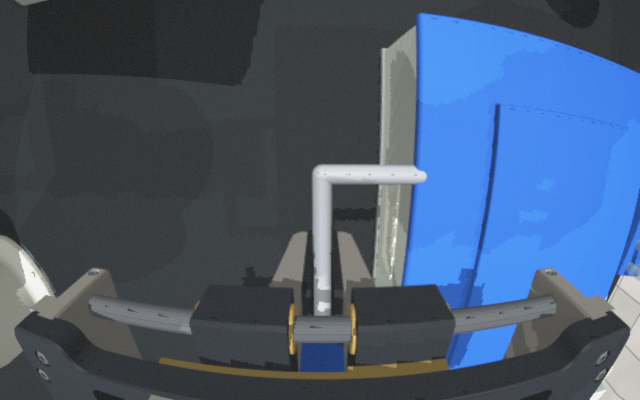

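The bar is pinched between the fingers (320,250). I centre on it to relieve the side force, then swing the lid.

```bash
cat > lid.py <<'E'
from h import *
from workcell import bot
a=np.radians(11.2);u=np.array([np.cos(a),np.sin(a)])
def fu(): return np.array(bot.current_contact_force())[:2]@u
E
python3 - <<'E'
from lid import *
h=np.array([.462,.2628]);f0=fu();s=0.
for _ in range(5):
    if abs(fu())<1: break
    s+=.001*np.sign(fu());bot.line_to([*(h+s*u),.095],max_speed=.03);print(s,fu())
h=h+s*u;np.save("h.npy",h);bot.set_gripper(0.0,30)
hx=h+.25*u;F=[]
for t in np.linspace(0,1.05,11)[1:5]:
    bot.line_to([*(hx-.25*np.cos(t+.016)*u),.11+.25*np.sin(t+.016)-.019],max_speed=.08)
    F=np.array(bot.current_contact_force());print(round(t,3),F.round(1),round(F[:2]@u,1),round(bot.current_opening()*92,1))
print(bot.current_clock())
E
```

```text
-0.001 1.0502783330791277
0.0 -3.1731072373096856
-0.001 1.9401698251657296
0.0 -2.714509903507013
-0.001 2.2864330359828773
0.105 [ 5.5  1.5 -2.2] 5.7 8.8
0.21 [ 7.6  1.  -3.2] 7.7 9.2
0.315 [ 8.2  2.1 -4.7] 8.4 9.0
0.42 [ 7.7  2.9 -6.5] 8.1 8.9
26.3417
```

Run:
```python
from lid import *
h=np.load("h.npy");hx=h+.25*u
for t in np.linspace(0,1.05,11)[5:]:
    bot.line_to([*(hx-.25*np.cos(t+.016)*u),.11+.25*np.sin(t+.016)-.019],max_speed=.08)
F=np.array(bot.current_contact_force());print(F.round(1),round(F[:2]@u,1),round(bot.current_opening()*92,1),bot.current_ee_pos(),bot.current_clock())
S=bot.read_camera("scene");T=bot.read_camera("top")
v=np.array([-u[1],u[0]])
# predicted front lid corners (203 mm from hinge, +-130) for a few angles
S2=S["pixels"].copy();T2=T["pixels"].copy()
x0,y0=290,60;k=4
big=cv2.resize(S2[y0:y0+140,x0:x0+160],None,fx=k,fy=k,interpolation=cv2.INTER_CUBIC)
for t,col in((.95,(0,0,255)),(1.05,(0,255,0)),(1.15,(0,255,255))):
    P=[[*(hx-r*np.cos(t)*u+s*v),.112+r*np.sin(t)] for r,s in((0,-.13),(.203,-.13),(.203,.13),(0,.13))]
    q=((proj(S,P)-[x0,y0]+.5)*k).astype(np.int32);cv2.polylines(big,[q],False,col,1)
cv2.imwrite("pics/lid.png",big)
```

```text
[-3.4  1.4  2.7] -3.1 9.0 [0.58708059 0.28776714 0.31041544] 29.1917
```

View pics/lid.png

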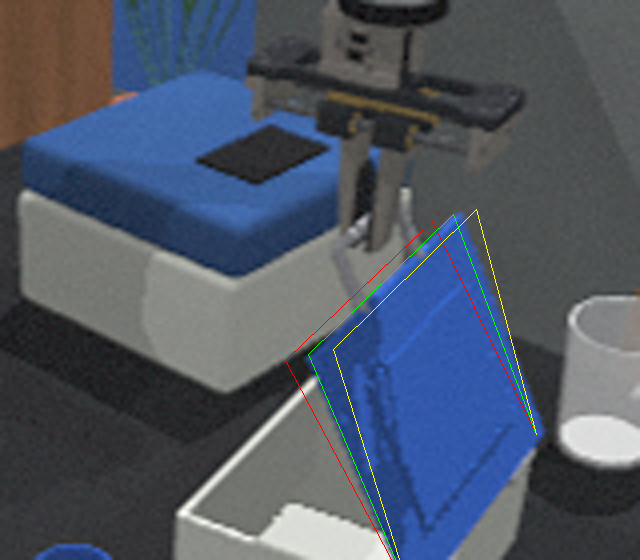

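The open lid's front edge follows the green 1.05 rad outline (310,355)–(455,215), and the gripper still holds the bar. Last, a check of the whole bench.

Run:
```python
from lid import *
cv2.imwrite("pics/end.png",bot.read_camera("top")["pixels"]);bot.hold(.5);print(bot.current_ee_pos(),bot.current_grip_force())
```

```text
[0.58738117 0.28779232 0.31051403] 29.997151494026184
```

View pics/end.png

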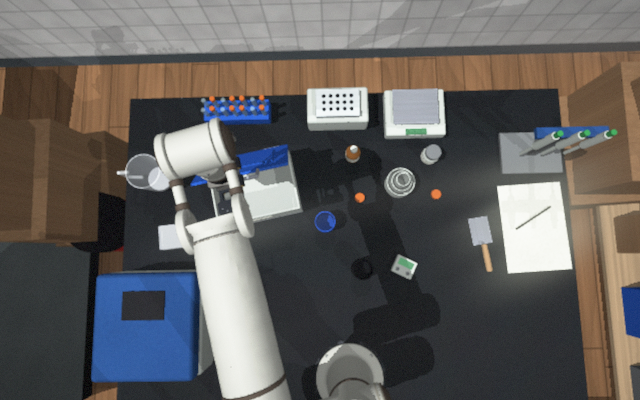

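The nest stands at (400,182), and all the bystanders are where they started.

```bash
python3 -c "
from workcell import bot
print(bot.job_done())"
```

```text
the job is handed in; nothing more can be done
None
```

The three cups are nested upright where the wide cup stood, nothing else on the bench was disturbed, and I handed the job in at about 30 s with the arm still holding the lid open at about 60 degrees.

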